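Run a spruce strip from mark to mark and view it through the lens

TASK

On the growth-ring measuring bench, slide the carriage by its black knob until the pencilled circle on the spruce strip is under the pointer, pause there a moment, then run on until the pencilled cross is under the pointer and leave it there. Then pick up the reading lens by its handle and hold it still and level, centred over the pointer tip with its ring at the height of the line round the column's collar, and finish while holding it there. Do not knock the measuring bench with the lens or shift the collar, and leave the other things on the workbench where they are.

Things in the scene. Friction and masses are not known exactly. Their poses are not given: they have to be found in the camera images.
- stand: Growth-ring measuring bench, fixed: grey base plate (x -119 to 143, y -130 to 130, 12 mm thick), on it a two-axis slide with a spruce strip. Origin on the workbench below the pointer tip; x runs from the knob side to the column, y along the strip, z up. Travel: y +-45 mm (long), x +-20 mm (cross). Steel column, 16 mm diameter, 215 mm high, at x = 112, y = 0.
- pointer_tip (a point): Tip of the fixed pointer, 70 mm above the workbench, 4 mm above the strip's upper face. The pointer is a thin steel arm (8 mm diameter, its top 94 mm above the workbench) that comes from the column along the bench's -x and is bent down to this tip. Axes as stand.
- collar_line (a point): Centre of the aluminium stop collar (32 mm diameter, 14 mm high) clamped on the column, at the dark line turned round its middle. Set at a different height each time, 125 to 150 mm above the workbench: the middle of the lens ring's thickness is to be held at this height. A strong push can shift it.
- carriage_knob (a point): Middle of the upright black knob on the carriage: 24 mm diameter, grip from 53 to 76 mm above the workbench, 30 mm flange below it; carriage plate top at 46 mm. Grip it from above. The carriage slides in the bench's x and y without turning, with 1 to 2 N of friction, and stays where left. Beside it, 51 mm towards +x, are clamps 58 mm high (61 with screws); at 66 mm the strip.
- circle_mark (a point): Centre of the pencilled circle (13 mm diameter) on the upper face of the spruce strip (44 mm wide, 124 mm long along the bench's y, face 66 mm above the workbench), near the end with the bark (+y). Moves with the carriage.
- cross_mark (a point): Centre of the pencilled cross (12 mm) on the same face, away from the bark: 10 mm towards -x and 65 mm towards -y of the circle, in the bench's axes. Moves with the carriage.
- lens_center (a point): Centre of the ring of the loose reading lens (ring 72 mm diameter, 14 mm thick, with glass in it), half-way up its thickness. It starts flat on the workbench, left or right of the measuring bench. x points from the handle to the ring, so the handle runs along -x; z is the lens axis, up. About 110 g.
- lens_handle (a point): Grip point on the lens handle near the balance point, half-way up, 72 mm from the ring's centre along -x. The handle is a straight black bar 18 mm wide (y), 14 mm thick (z), from 50 to 160 mm from the ring's centre. Axes as lens_center.
- lens: The whole reading lens; origin on its underside below the ring's centre, axes as lens_center.
- block: Bystander: loose planed spruce block 100 x 75 x 70 mm, on the other side of the measuring bench from the lens. Origin in the middle of its underside.
- try_square: Bystander: loose joiner's try square lying flat, dark wooden stock 115 x 38 x 18 mm and a steel blade 150 mm long. Origin under the middle of the stock; the blade runs along its +y.
- pencil: Bystander: loose flat carpenter's pencil, 170 mm long along x, 13 mm wide, 8 mm high. Origin under its middle.
There are look-alikes about, which are no part of the job. Leave any blue look-alike of the lens alone.

How it is judged (in metres and radians):
On the way, in this order (a step that is already met when the one before it is completed fails the run):
1. the circle is under the pointer tip (horizontal distance between circle_mark and pointer_tip below 0.006 m and distance of lens_center from where it was at the start of the episode below 0.03 m), for 0.3 s.
2. the cross is under the pointer tip, the lens still lying where it was (horizontal distance between cross_mark and pointer_tip below 0.006 m and distance of lens_center from where it was at the start of the episode below 0.03 m), for 0.3 s.
At the end, for the whole second after the job is handed in: The cross is still under the pointer tip (within 6 mm), and the lens is held still in the fingers, touching nothing of the measuring bench, its centre within 10 mm of the pointer tip seen from above, the middle of its ring within 7 mm of the height of the collar's line, level within 0.1 rad (horizontal distance between cross_mark and pointer_tip below 0.006 m and horizontal distance between lens_center and pointer_tip below 0.01 m and z of lens_center in the frame of collar_line between -0.007 and 0.007 m and angle between lens_center's own z axis and vertical below 0.1 rad and linear speed of lens below 0.02 m/s and contact force between lens and the fingers above 1 N and contact force between lens and stand below 0.2 N); the arm keeps its last pose, push and grip.
It fails at once if the lens strikes the measuring bench (contact force between lens and stand above 3 N).
It fails at once if the stop collar is shifted (distance of collar_line from where it was at the start of the episode above 0.004 m).
It fails at once if the spruce block is moved by more than 30 mm (distance of block from where it was at the start of the episode above 0.03 m).
It fails at once if the try square is moved by more than 30 mm (distance of try_square from where it was at the start of the episode above 0.03 m).
It fails at once if the pencil is moved by more than 30 mm (distance of pencil from where it was at the start of the episode above 0.03 m).
It also fails if it takes over 58 s, if anything falls off the work surface, if the arm or the gripper's body presses on something with over 40 N, if the wrist force passes 120 N, or if a joint passes its speed limit or range.

ROBOT

A 6-joint arm with a two-finger parallel gripper is mounted at the origin on the work surface. World frame = base frame: x ahead of the robot, y to its left, z up, the work surface at z = 0. Lengths are in mm, angles in rad, forces in N, time in s.
With the tool pointing down it reaches from about 150 to 775 mm from the base axis. Payload 6.1 kg.
Tool frame: the origin (TCP) lies at the very end of the fingers, on their centre line; the grasp point (between the pads) lies 19 mm behind it (robot.tcp_to_grasp is the distance from the TCP to the grasp point, in mm); z points along the fingers, y is the direction in which the jaws open and shut (so a half turn about z gives the same grasp; the last joint's range is limited). The gripper opens to 85 mm and grips with 20 to 120 N. Pads are 22 mm wide; open, the fingers measure 114 mm over their backs; the gripper's body (76 mm by 85 mm) begins 54 mm behind the grasp point. The pads swing forward as they close: fully open they stand 13 mm farther back than shut.
Start: joints at [-1.158, 0.126, -0.04, 1.405, 0, 1.571], TCP at [210.609, -480.887, 231.295] pointing down, gripper open.
Joint ranges: [-2.72, 2.72], [-0.95, 1.95], [-1.27, 1.35], [-1.78, 2.02], [-1.46, 1.47], [-3.14, 3.14]. Speed limits (rad/s): [2.39, 2.39, 3.01, 3.14, 3.14, 3.14].

INTERFACE

Orientations are given as a rotation vector (axis times angle).
In Python, from station import robot gives the robot as it stands.
- The arm moves only by the tool step_arm, never from a script. Its argument "motion" is a list of rows, each a list of 7 numbers: the shift along the tool's x, y, z normalised to -1 to 1, where 1 is 0.8 m, then the turn, a rotation vector about the tool's x, y, z normalised to -1 to 1, where 1 is 45 degrees, then the closure, from 0 (fully open) to 1 (shut). A call has 1 to 5 rows; each row is the pose to reach, as a shift and turn from the pose commanded when the call began, along the tool's axes at that moment; what a row does not reach only later rows make up. A row lasts 1/8 s, in which the tool goes at most 62.5 mm and 10.7 degrees, less where a joint would pass 70% of its speed; a pose out of reach is approached as far as the arm can. A call with a number of a shift or a turn outside -1 to 1 is refused whole. A call with a gripper value outside its range is refused whole. The fingers move at their own pace and stop on an object; "force" is the grip in N (left out, the last holds). Time passes only in rows, so rows that repeat a pose let the fingers close. It gives the time, the measured TCP pose, the force and the opening at its end, in the units of the state.
- robot.sense(): the state, without advancing time (a new reading comes with each control period).
- robot.get_image(name): name is "scene" or "top"; returns a dict with "color" (384x512x3 uint8, red, green, blue), "depth" (384x512 float32, mm along the optical axis (not along the pixel's ray), 0 where there is no reading), "camera_matrix" (3x3 intrinsics, pixels), "distortion" ([k1, k2, p1, p2, k3] as OpenCV has them; the pictures are not rectified), "world_to_cam" (4x4, takes a point from world to camera coordinates). Camera axes: x right, y down, z forward; pixel columns grow to the right and rows downward; lengths in mm; the calibration is good to about 2 mm. A picture is of the moment at which its call begins.
- robot.job_done(): hands the job in, once; it reports no verdict.
The state is a dict: "clock": time; "joints": joint angles; "qd": joint speeds; "joint_efforts": joint torques, N m; "tcp_pos": TCP position; "orientation": TCP orientation; "force": force on the tool from outside, world axes, zero at the start; "ft_torque": the same for the moment, N m; "opening": finger opening in mm.
Only numpy, scipy, OpenCV 4.12 (cv2) and the standard library are available. Lean on these libraries where they do the work, as an engineer would, in place of code of your own. Each camera call takes 0.05 s, during which the arm holds its last target. There are 200 camera calls.

## Working session

There is one attempt and no reset: what is moved stays moved. The work goes in short steps, Python scripts to look and compute and a tool call to move; the robot and the scene stay as the last step left them, time stands still between calls to the robot, and variables do not carry over. Pictures are saved under pics/ and viewed, about 8 in all and at most 12, crops included, and the job is handed in when it is done.

Besides the shell and the picture viewer there is one more tool, called after "Emit:" as name(argument=value, ...), one argument or row to a line, values as JSON. step_arm: Moves the arm, as the interface text tells. Scaled input: -1 to 1 covers 0.8 m each way for a shift and 45 degrees each way for a turn. Its arguments: {"type":"object","properties":{"motion":{"type":"array"},"force":{"type":"number"}},"required":["motion"]}

```bash
ls; mkdir -p pics; cat > h.py <<'E'
import numpy as np, cv2
from station import robot
from scipy.spatial.transform import Rotation as R
def grab(n):
    im=robot.get_image(n); im['name']=n; return im
def save(im,f,crop=None,scale=1):
    c=im['color'][:,:,::-1]
    if crop: x0,y0,x1,y1=crop; c=c[y0:y1,x0:x1]
    cv2.imwrite('pics/'+f,cv2.resize(c,None,fx=scale,fy=scale,interpolation=cv2.INTER_CUBIC))
def ray(im,px):
    p=cv2.undistortPoints(np.array(px,float).reshape(-1,1,2),im['camera_matrix'],np.array(im['distortion'],float)).reshape(-1,2)
    T=np.array(im['world_to_cam']);Rm=T[:3,:3];o=-Rm.T@T[:3,3]
    d=np.c_[p,np.ones(len(p))]@Rm
    return o,d
def onz(im,px,z):
    o,d=ray(im,px); return o+d*((z-o[2])/d[:,2])[:,None]
def cloud(im):
    h,w=im['depth'].shape; u,v=np.meshgrid(np.arange(w),np.arange(h))
    o,d=ray(im,np.c_[u.ravel(),v.ravel()]); 
    return (o+d*im['depth'].reshape(-1,1)).reshape(h,w,3)
def proj(im,P):
    T=np.array(im['world_to_cam']); r=cv2.Rodrigues(T[:3,:3])[0]
    return cv2.projectPoints(np.array(P,float).reshape(-1,1,3),r,T[:3,3],im['camera_matrix'],np.array(im['distortion'],float))[0].reshape(-1,2)
E
python3 - <<'E'
from h import *
s=robot.sense();print(s)
a=grab('scene');b=grab('top')
save(a,'s0.png',scale=1.5);save(b,'t0.png',scale=1.5)
for i in(a,b):
    T=i['world_to_cam'];print(-T[:3,:3].T@T[:3,3],T[:3,:3].round(2).tolist(),i['camera_matrix'][0,0])
E
```

```text
pics
{'clock': 0.0, 'joints': array([-1.15798116e+00,  1.26392204e-01, -4.06060362e-02,  1.40540642e+00,
       -3.00805482e-06,  1.57082065e+00]), 'qd': array([ 4.60163085e-04,  4.83684956e-04, -2.53163810e-03, -4.18722815e-05,
       -2.21584868e-03, -1.14235847e-03]), 'joint_efforts': array([-2.24136334e-04, -4.35914862e+01,  3.52922630e+01,  1.73739810e-02,
       -1.75990311e-05, -1.31176989e-07]), 'tcp_pos': array([ 210.45960346, -480.52303384,  230.52297545]), 'orientation': array([-3.07337517e+00, -6.43494040e-01,  5.22160372e-04]), 'force': array([-0.25505441,  0.71080544,  0.19835037]), 'ft_torque': array([ 0.02639641, -0.03146683, -0.01626982]), 'opening': 85.73254127222047}
[1269.80854464  924.26690729 1006.1518984 ] [[-0.8, 0.61, -0.01], [0.37, 0.46, -0.81], [-0.48, -0.65, -0.59]] 493.6584209779747
[ 316.54825828  -46.49165831 1254.78094238] [[0.01, -1.0, 0.0], [-0.98, -0.01, -0.17], [0.17, 0.0, -0.98]] 441.0690484860928
```

View pics/s0.png

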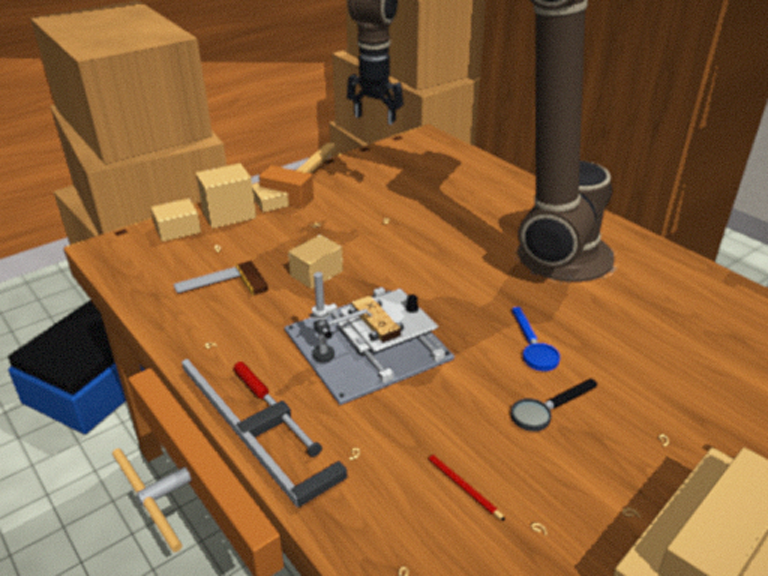

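View pics/t0.png

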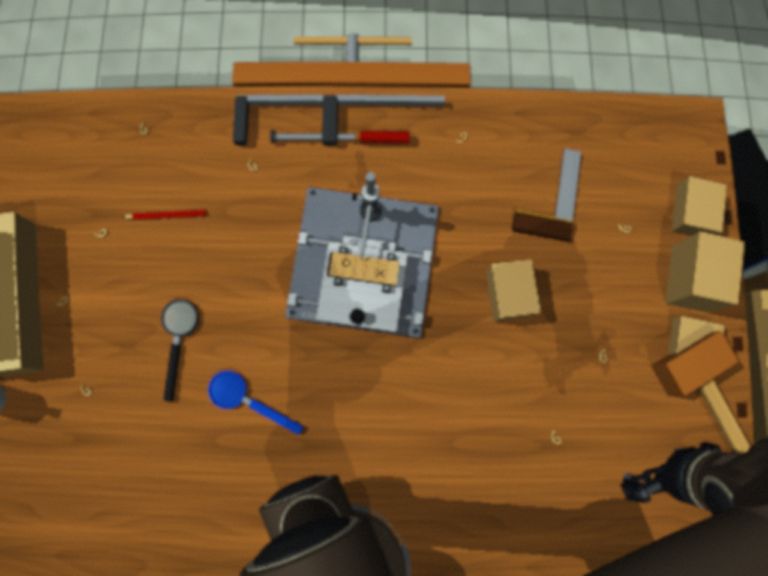

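Top view at 1.5x: the bench is at (365,262), the knob at (358,316), and the circle and cross at about (346,263) and (380,272). Lens candidates are the grey/black lens (180,318), which is the one to use, and the blue look-alike (228,390), to be left alone. The block is at (514,290) and the square at (545,220).

```bash
python3 - <<'E'
from h import *
a=grab('scene');b=grab('top')
save(b,'t1.png',(180,110,310,235),6)
save(a,'s1.png',(180,170,310,275),6)
np.savez('i0.npz',sc=a['color'],tc=b['color'],sd=a['depth'],td=b['depth'])
C=cloud(b)
def px(u,v): return b['color'][v,u],C[v,u].round(1)
for u,v in [(239,211),(120,212),(118,238),(115,255),(230,170),(280,160),(215,200),(343,190)]: print(u,v,*px(u,v))
E
```

```text
239 211 [18 18 19] [461.8 -24.4  76.5]
120 212 [131 141 131] [462.9 317.   15.9]
118 238 [27 20 15] [389.  320.9   9.5]
115 255 [24 22 21] [340.7 327.   10.6]
230 170 [171 135  73] [576.6   1.9  66. ]
280 160 [112 123 132] [ 619.3 -140.3   12. ]
215 200 [164 172 173] [495.5  43.   46.9]
343 190 [172 143  84] [ 522.9 -309.4   67.5]
```

View pics/t1.png

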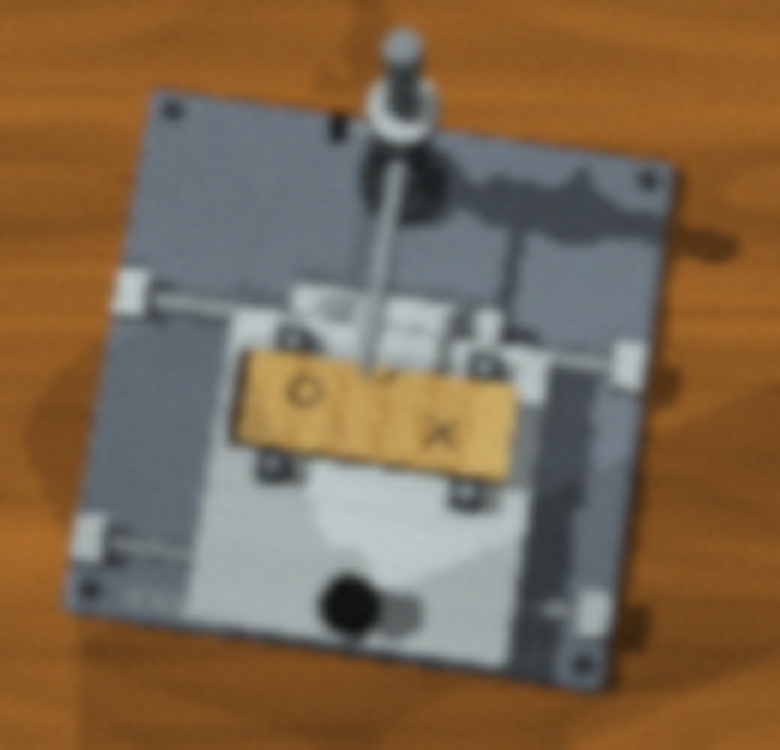

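View pics/s1.png

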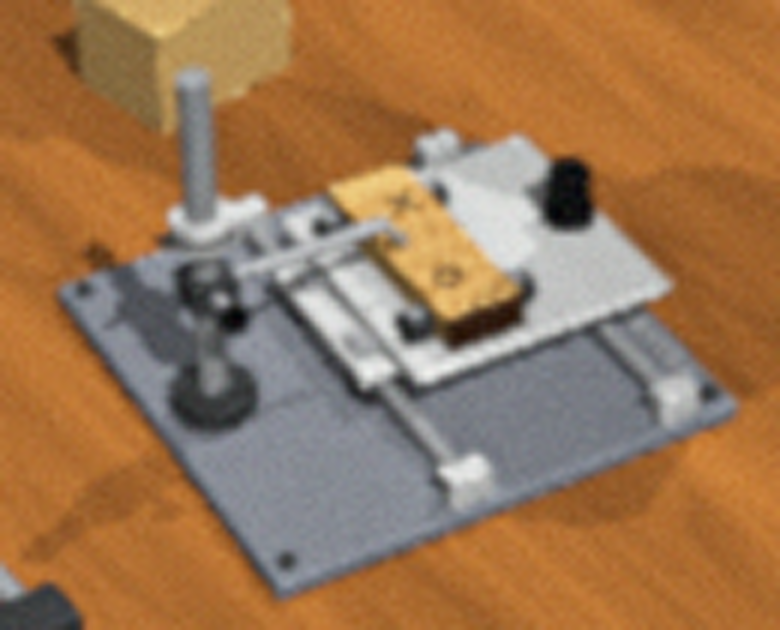

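The crops show the plate corners at (152,90), (678,165), (65,608) and (605,692), the circle at (305,391), the cross at (440,431) and the knob at (350,605). In the scene crop the collar is at about (205,228).

```bash
cat > m.py <<'E'
from h import *
def fc(p,o): return (np.array(p,float)+.5)/6-.5+np.array(o)
E
python3 - <<'E'
from m import *
a=grab('scene');b=grab('top')
uv=fc([(152,90),(678,165),(65,608),(605,692)],(180,110))
W=onz(b,uv,12)[:,:2]; L=np.array([(143,130),(143,-130),(-119,130),(-119,-130)],float)
print(W.round(1))
# rigid fit
wc,lc=W.mean(0),L.mean(0);H=(L-lc).T@(W-wc);th=np.arctan2(H[0,1]-H[1,0],H[0,0]+H[1,1])
Rm=np.array([[np.cos(th),-np.sin(th)],[np.sin(th),np.cos(th)]]);t=wc-Rm@lc
print('stand',t,th,'res',(L@Rm.T+t-W).round(1).tolist())
np.savez('st.npz',R=Rm,t=t)
B=lambda w:(np.asarray(w)[...,:2]-t)@Rm
g=b['color'].sum(2).astype(float);h,w=g.shape;U,V=np.meshgrid(np.arange(w),np.arange(h))
for n,c,z,r in [('circle',(305,391),66,3.6),('cross',(440,431),66,3.6)]:
    u0=fc(c,(180,110))
    for _ in range(2):
        m=np.hypot(U-u0[0],V-u0[1])<r; q=np.clip(np.median(g[m])-g,0,None)*m; q[q<20]=0
        u0=np.array([(q*U).sum(),(q*V).sum()])/q.sum()
    P=onz(b,u0,z)[0]; print(n,u0,P.round(1),'bench',B(P).round(1))
for z in (76,):
    P=onz(b,fc((350,605),(180,110)),z)[0];print('knob',P,B(P))
P=onz(b,fc((380,377),(180,110)),70)[0];print('tip seen',P,B(P))
uv=proj(b,[*t,70]);print('tip proj crop',(uv-[180,110]+.5)*6-.5)
C=cloud(a);D=C-np.r_[t,0]; X=D[...,:2]@Rm
rad=np.hypot(X[...,0]-112,X[...,1]); z=C[...,2]
m=(rad<20)&(a['depth']>0)
for lo in range(90,222,3):
    k=m&(z>=lo)&(z<lo+3)
    if k.any(): print(lo,k.sum(),'rmin..max %.1f %.1f'%(rad[k].min(),rad[k].max()),'w',U[k].max()-U[k].min(),a['color'][k].mean(0).round())
# column axis projection
ax=np.r_[t+Rm@[112,0],0]
for zz in range(110,170,5): print(zz,proj(a,ax+[0,0,zz])[0].round(1),((proj(a,ax+[0,0,zz])[0]-[180,170]+.5)*6-.5).round())
# lens
c=b['color'].astype(int); Cb=cloud(b)
m=(c.max(2)<45)&(U>100)&(U<140)&(V>190)&(V<275)&(Cb[...,2]>5)
print('dark',m.sum()); P=onz(b,np.c_[U[m],V[m]],14)
m2=(Cb[...,2]>6)&(U>100)&(U<140)&(V>190)&(V<275); Q=Cb[m2]
print(m2.sum(),Q[:,2].min(),Q[:,2].max())
Pz=onz(b,np.c_[U[m2],V[m2]],14)[:,:2]
print(Pz.min(0),Pz.max(0))
np.save('lens.npy',Pz)
for _ in range(1):
    ctr=Pz[Pz[:,0]>Pz[:,0].max()-70].mean(0)
    for i in range(5):
        k=np.hypot(*(Pz-ctr).T)<44; ctr=Pz[k].mean(0) if i<0 else ctr
    h_=Pz[np.hypot(*(Pz-ctr).T)>55]; r_=Pz[np.hypot(*(Pz-ctr).T)<50]
    (cx,cy),rr=cv2.minEnclosingCircle(r_[np.hypot(*(r_-ctr).T)<40].astype(np.float32))
    print('ctr',ctr,(cx,cy),rr,'handle mean',h_.mean(0),np.ptp(h_,0))
    d=h_.mean(0)-ctr;print('dist',np.hypot(*d),'yaw lens x',np.arctan2(-d[1],-d[0]))
E
```

```text
[[ 724.9   80.2]
 [ 688.7 -177.7]
 [ 468.7  115. ]
 [ 431.  -140.6]]
stand [566.46109495 -29.09486216] -0.14093911552458246 res [[1.4, -0.7], [1.1, -0.2], [-1.8, 1.4], [-0.6, -0.5]]
circle [228.90852905 174.6328801 ] [563.5   4.7  66. ] bench [-7.6 33.1]
cross [252.73757455 181.93638171] [543.6 -61.   66. ] bench [-18.1 -34.8]
knob [463.37113843 -21.44924322  76.        ] [-103.14177221   -6.91154452]
tip seen [569.23380516 -33.84017558  70.        ] [ 3.41180576 -4.30877046]
tip proj crop [[369.56676469 382.84954635]]
90 9 rmin..max 10.3 19.7 w 9 [82. 82. 84.]
93 11 rmin..max 10.5 18.7 w 10 [75. 77. 80.]
96 16 rmin..max 9.9 19.4 w 9 [63. 65. 66.]
99 12 rmin..max 8.2 18.6 w 8 [69. 72. 73.]
102 11 rmin..max 5.3 15.1 w 6 [74. 76. 78.]
105 8 rmin..max 4.0 12.8 w 3 [108. 110. 111.]
108 2 rmin..max 8.9 11.1 w 1 [117. 118. 118.]
111 2 rmin..max 6.0 7.2 w 1 [108. 108. 110.]
114 1 rmin..max 12.1 12.1 w 0 [110. 112. 114.]
117 2 rmin..max 14.5 16.8 w 3 [119. 121. 122.]
120 4 rmin..max 14.1 18.1 w 8 [137. 138. 138.]
123 7 rmin..max 14.3 19.0 w 11 [116. 115. 115.]
126 9 rmin..max 11.5 19.3 w 9 [
[... 1421 characters left out ...]
4.1 w 0 [169. 171. 171.]
110 [212.6 212.1] [198. 255.]
115 [212.5 210.7] [198. 247.]
120 [212.4 209.4] [197. 239.]
125 [212.3 208. ] [196. 231.]
130 [212.2 206.7] [196. 222.]
135 [212.1 205.3] [195. 214.]
140 [212.  203.9] [195. 206.]
145 [211.9 202.5] [194. 198.]
150 [211.8 201.2] [194. 189.]
155 [211.7 199.8] [193. 181.]
160 [211.6 198.4] [192. 173.]
165 [211.5 197. ] [192. 164.]
dark 181
726 6.017008072917179 1254.7809423755145
[294.5184327 255.9189051] [518.66468328 362.5717768 ]
ctr [471.51539118 318.08206806] (465.20758056640625, 318.6161804199219) 36.40764236450195 handle mean [359.01559814 325.37127522] [224.14625058 106.6528717 ]
dist 112.7356907782579 yaw lens x -0.0647026293146483
```

```bash
cat >> m.py <<'E'
try:
    S=np.load('st.npz');Rm,t=S['R'],S['t'];TH=np.arctan2(Rm[1,0],Rm[0,0])
except Exception: pass
def w(bx,by): return t+Rm@[bx,by]
def tgt(pos,yaw,sign=1):
    "tool z down, tool x at world angle yaw (mod pi): print row numbers"
    s=robot.sense();Rt=R.from_rotvec(s['orientation']);
    x=np.array([np.cos(yaw),np.sin(yaw),0])
    if x@Rt.as_matrix()[:,0]<0: x=-x
    z=np.array([0,0,-1]);G=R.from_matrix(np.c_[x,np.cross(z,x),z])
    d=Rt.inv().apply(np.array(pos)-s['tcp_pos']);rv=(Rt.inv()*G).as_rotvec()
    print('clock',s['clock'],'tcp',s['tcp_pos'].round(1),'xaxis',Rt.as_matrix()[:,0].round(3),'zaxis',Rt.as_matrix()[:,2].round(3),'F',s['force'].round(1),'op',round(s['opening'],1),'q',s['joints'].round(2))
    print('row',(d/800).round(4),(rv/np.radians(45)).round(3))
E
python3 - <<'E'
from m import *
k=np.array([463.4,-21.4])
tgt([*k,180],TH)
tgt([*k,180],TH+np.pi/2)
# collar refinement
for n in('top','scene'):
    Z=[]
    for _ in range(4):
        a=grab(n);C=cloud(a);X=(C[...,:2]-t)@Rm
        r=np.hypot(X[...,0]-112,X[...,1]);m=(r>9)&(r<16)&(C[...,2]>110)&(C[...,2]<155)&(a['color'].min(2)>165)
        Z+=list(C[m][:,2])
    print(n,len(Z),np.percentile(Z,[10,30,50,70,90]).round(1))
    if n=='top':
        # lens handle
        c=a['color'].astype(int);h,ww=c.shape[:2];U,V=np.meshgrid(np.arange(ww),np.arange(h))
        m=(c.max(2)<60)&(U>105)&(U<128)&(V>222)&(V<272)
        P=onz(a,np.c_[U[m],V[m]],14)[:,:2];P=P.astype(np.float32)
        print(len(P),cv2.minAreaRect(P),cv2.fitLine(P,cv2.DIST_L2,0,.01,.01).ravel())
E
```

```text
clock 0.3 tcp [ 210.6 -480.7  231. ] xaxis [0.916 0.401 0.   ] zaxis [-0.     0.001 -1.   ] F [-0.6 -0.6  0.1] op 85.3 q [-1.16  0.13 -0.04  1.41  0.    1.57]
row [ 0.5199 -0.3991  0.064 ] [-0.001  0.     0.705]
clock 0.3 tcp [ 210.6 -480.7  231. ] xaxis [0.916 0.401 0.   ] zaxis [-0.     0.001 -1.   ] F [-0.6 -0.6  0.1] op 85.3 q [-1.16  0.13 -0.04  1.41  0.    1.57]
row [ 0.5199 -0.3991  0.064 ] [-1.000e-03 -0.000e+00 -1.295e+00]
top 24 [128.7 130.1 131.1 132.8 133.8]
232 ((361.9459533691406, 326.9173583984375), (18.487417221069336, 106.12064361572266), 84.28325653076172) [ 9.9524045e-01 -9.7449601e-02  3.6040210e+02  3.2713568e+02]
scene 85 [132.1 133.  134.2 135.1 137. ]
```

Emit:
step_arm(
  motion=[
    [0.52, -0.4, 0.03, 0, 0, 0.2, 0],
    [0.52, -0.4, 0.03, 0, 0, 0.4, 0],
    [0.52, -0.4, 0.03, 0, 0, 0.6, 0],
    [0.52, -0.4, 0.03, 0, 0, 0.705, 0],
    [0.52, -0.4, 0.03, 0, 0, 0.705, 0],
  ],
  force=40,
)

```text
clock: 1.32
tcp_pos: [360.4, -207.9, 217.3]
orientation: [3.133, -0.223, 0.002]
force: [1.1, -1.0, -0.3]
opening: 85.4
```

```bash
python3 -c "
from m import *
tgt([463.4,-21.4,150],TH)"
```

```text
clock 1.325 tcp [ 360.4 -207.9  217.3] xaxis [ 0.99  -0.142  0.001] zaxis [ 0.001 -0.001 -1.   ] F [ 1.1 -1.  -0.3] op 85.4 q [-0.52 -0.08 -0.28  1.37  0.    2.76]
row [ 0.0943 -0.249   0.0842] [ 0.    -0.001 -0.002]
```

Emit:
step_arm(
  motion=[
    [0.095, -0.25, 0.04, 0, 0, -0.2, 0],
    [0.095, -0.25, 0.04, 0, 0, -0.4, 0],
    [0.095, -0.25, 0.04, 0, 0, -0.6, 0],
    [0.095, -0.25, 0.04, 0, 0, -0.8, 0],
    [0.095, -0.25, 0.04, 0, 0, -1, 0],
  ],
)

```text
clock: 1.95
tcp_pos: [463.7, -20.2, 184.5]
orientation: [-2.975, -1.008, 0.001]
force: [0.4, -1.1, -1.0]
opening: 85.4
```

Emit:
step_arm(
  motion=[
    [0, 0, 0, 0, 0, -0.23, 0],
    [0, 0, 0, 0, 0, -0.46, 0],
    [0, 0, 0, 0, 0, -0.69, 0],
    [0, 0, 0, 0, 0, -0.92, 0],
    [0, 0, 0, 0, 0, -1, 0],
  ],
)

```text
clock: 2.58
tcp_pos: [463.1, -22.2, 185.2]
orientation: [2.369, 2.063, 0.0]
force: [-0.7, 0.4, 0.5]
opening: 85.5
```

Emit:
step_arm(
  motion=[
    [0, 0, 0, 0, 0, -0.23, 0],
    [0, 0, 0, 0, 0, -0.46, 0],
    [0, 0, 0, 0, 0, -0.69, 0],
    [0, 0, 0, 0, 0, -0.92, 0],
    [0, 0, 0, 0, 0, -1, 0],
  ],
)

```text
clock: 3.2
tcp_pos: [463.1, -22.2, 185.2]
orientation: [1.399, 2.813, 0.0]
force: [-0.0, 0.8, 0.3]
opening: 85.4
```

Emit:
step_arm(
  motion=[
    [0, 0, 0, 0, 0, -0.23, 0],
    [0, 0, 0, 0, 0, -0.46, 0],
    [0, 0, 0, 0, 0, -0.69, 0],
    [0, 0, 0, 0, 0, -0.92, 0],
    [0, 0, 0, 0, 0, -1, 0],
  ],
)

```text
clock: 3.82
tcp_pos: [463.1, -22.2, 185.2]
orientation: [0.216, 3.134, 0.0]
force: [0.6, -0.4, 0.2]
opening: 85.4
```

```bash
python3 -c "
from m import *
tgt([463.4,-21.4,120],TH)
b=grab('top');save(b,'t2.png',(180,110,310,235),5)
a=grab('scene');save(a,'s2.png',(180,150,310,255),5)"
```

```text
clock 3.825 tcp [463.1 -22.2 185.2] xaxis [-0.991  0.137 -0.   ] zaxis [ 0.  0. -1.] F [ 0.6 -0.4  0.2] op 85.4 q [-0.05  0.01 -0.26  1.3   0.    0.09]
row [-0.0002  0.001   0.0815] [0.    0.    0.004]
```

Emit:
step_arm(
  motion=[
    [0, 0.001, 0.05, 0, 0, 0, 0],
    [0, 0.001, 0.1, 0, 0, 0, 0],
    [0, 0.001, 0.135, 0, 0, 0, 0],
    [0, 0.001, 0.158, 0, 0, 0, 0],
    [0, 0.001, 0.158, 0, 0, 0, 0],
  ],
)

```text
clock: 4.55
tcp_pos: [462.0, -21.4, 57.5]
orientation: [-0.223, -3.131, 0.0]
force: [0.6, -0.5, 0.2]
opening: 85.4
```

Emit:
step_arm(
  motion=[
    [0, 0, 0, 0, 0, 0, 0.4],
    [0, 0, 0, 0, 0, 0, 0.8],
    [0, 0, 0, 0, 0, 0, 1],
    [0, 0, 0, 0, 0, 0, 1],
    [0, 0, 0, 0, 0, 0, 1],
  ],
  force=40,
)

```text
clock: 5.18
tcp_pos: [463.7, -21.4, 59.5]
orientation: [0.221, 3.132, 0.0]
force: [0.0, 0.8, 5.6]
opening: 21.5
```

```bash
python3 -c "
from m import *
s=robot.sense();p=s['tcp_pos'];print(p,(p[:2]-t)@Rm)
tgt([*(p[:2]+Rm@[7.6,-33.1]),57],TH)"
```

```text
[463.74882945 -21.3645507   59.52549918] [-102.77972319   -6.77463638]
clock 5.175 tcp [463.7 -21.4  59.5] xaxis [-0.99   0.14  -0.001] zaxis [ 0.001  0.    -1.   ] F [0.  0.8 5.6] op 21.5 q [-0.05  0.07 -0.48  1.01  0.    0.09]
row [-0.0095 -0.0414  0.0032] [0.    0.002 0.   ]
```

Emit:
step_arm(
  motion=[
    [-0.0025, -0.01, -0.002, 0, 0, 0, 1],
    [-0.005, -0.02, -0.002, 0, 0, 0, 1],
    [-0.0075, -0.03, -0.002, 0, 0, 0, 1],
    [-0.0095, -0.0414, -0.002, 0, 0, 0, 1],
    [-0.0095, -0.0414, -0.002, 0, 0, 0, 1],
  ],
)

```text
clock: 5.8
tcp_pos: [465.7, -56.5, 59.8]
orientation: [-0.223, -3.133, 0.002]
force: [0.6, -1.1, -8.9]
opening: 21.4
```

```bash
python3 -c "
from m import *
s=robot.sense();p=s['tcp_pos'];print(p,(p[:2]-t)@Rm-[-102.78,-6.77],s['opening'],s['force'])
a=grab('scene');b=grab('top')
save(a,'s3.png',(205,180,285,235),9)
save(b,'t3.png',(200,140,280,200),9)
for i,o in((a,(205,180)),(b,(200,140))): print(((proj(i,[[*t,70],[*t,66]])-o+.5)*9-.5).round())"
```

```text
[465.66994233 -56.49942517  59.75474131] [  6.83784144 -34.521267  ] 21.427653222446285 [ 0.55933104 -1.05163721 -8.87812507]
[[376. 282.]
 [376. 291.]]
[[375. 305.]
 [375. 307.]]
```

View pics/s3.png

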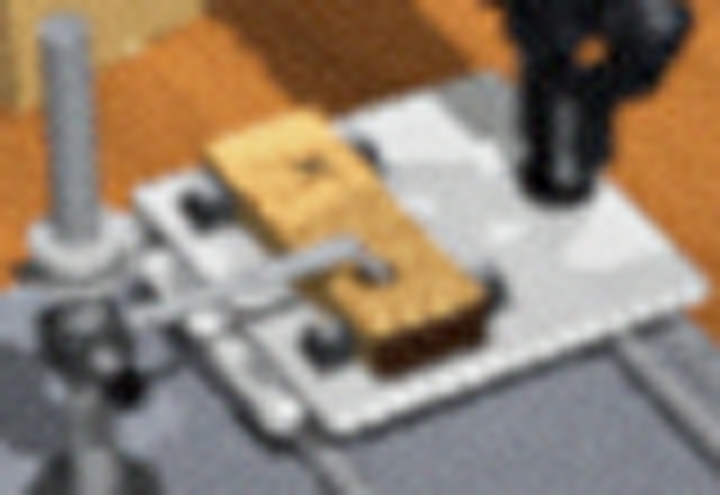

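The scene crop shows the pointer tip at about (385,272), close to its projection (376,282). The circle lies about under it, and the collar is at (85,250).

View pics/t3.png

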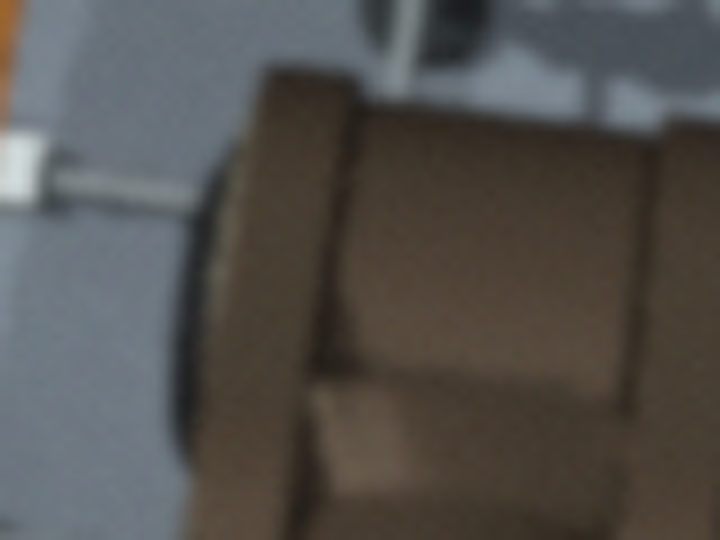

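The top view is blocked by the arm, so I use the cross and tip in the scene view.

```bash
python3 -c "
from m import *
a=grab('scene')
f9=lambda p,o:(np.array(p,float)+.5)/9-.5+o
B=lambda P:((P[:,:2]-t)@Rm).round(1)
print('tip now',B(onz(a,f9([(385,272)],(205,180)),70)),'cross now',B(onz(a,f9([(312,165)],(205,180)),66)))
print('s1 circ/cross',B(onz(a,fc([(447,275),(403,202)],(180,170)),66)),'tip',B(onz(a,fc([(401,238)],(180,170)),70)))
g=a['color'].sum(2).astype(float);U,V=np.meshgrid(np.arange(512),np.arange(384))
u0=f9((312,165),(205,180))
for _ in range(3):
    m=np.hypot(U-u0[0],V-u0[1])<4.5;q=np.clip(np.median(g[m])-25-g,0,None)*m;u0=np.array([(q*U).sum(),(q*V).sum()])/q.sum()
print(u0,'cross cen',B(onz(a,u0[None],66)))
save(a,'s4.png',(230,195,260,220),24)
"
```

```text
tip now [[-5.2 -3.3]] cross now [[-15.1 -74.1]]
s1 circ/cross [[-11.9  26.7]
 [-22.2 -37.5]] tip [[-4.1 -7. ]]
[239.07589286 198.24181548] cross cen [[-13.8 -72.7]]
```

View pics/s4.png

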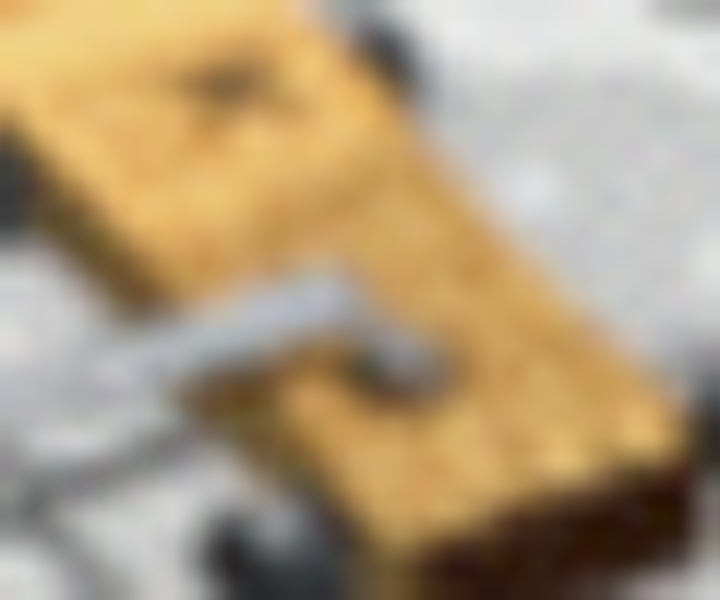

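The tip estimates differ by a few mm. I check the tip in the initial frames, where the strip under it is plain.

```bash
python3 -c "
from m import *
z=np.load('i0.npz')
A=cv2.resize(z['sc'][198:218,235:257,::-1],None,fx=17,fy=17,interpolation=cv2.INTER_CUBIC)
D=cv2.resize(z['tc'][160:186,228:254,::-1],None,fx=13,fy=13,interpolation=cv2.INTER_CUBIC)
h=max(len(A),len(D));pad=lambda I:cv2.copyMakeBorder(I,0,h-len(I),0,10,cv2.BORDER_CONSTANT)
cv2.imwrite('pics/c5.png',np.hstack([pad(A),pad(D)]));print(A.shape,D.shape)
a=grab('scene');b=grab('top')
P=np.array([[*t,70],[*t,94],[*w(4,0),94]])
print(((proj(a,P)-[235,198]+.5)*17-.5).round(),((proj(b,P)-[228,160]+.5)*13-.5).round()+[384,0])
"
```

```text
(340, 374, 3) (338, 338, 3)
[[201. 227.]
 [199. 121.]
 [179. 128.]] [[561. 180.]
 [560. 156.]
 [563. 137.]]
```

View pics/c5.png

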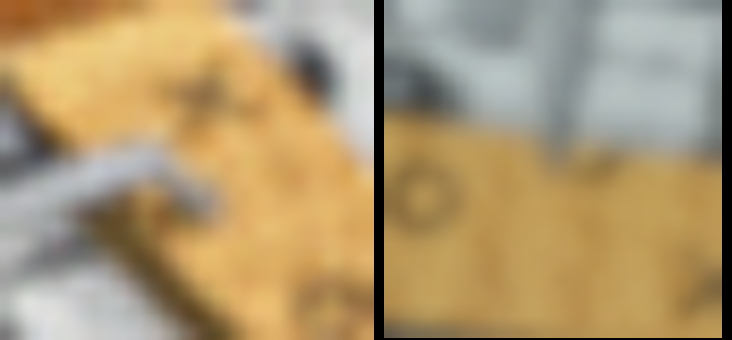

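Emit:
step_arm(
  motion=[
    [-0.001, 0.003, 0, 0, 0, 0, 1],
    [-0.001, 0.003, 0, 0, 0, 0, 1],
    [-0.001, 0.003, 0, 0, 0, 0, 1],
    [-0.001, 0.003, 0, 0, 0, 0, 1],
    [-0.001, 0.003, 0, 0, 0, 0, 1],
  ],
)

```text
clock: 6.68
tcp_pos: [466.7, -52.7, 59.9]
orientation: [-0.221, -3.133, -0.001]
force: [-1.0, 1.2, -16.7]
opening: 21.7
```

```bash
python3 -c "
from m import *
s=robot.sense();p=s['tcp_pos'];d=(p[:2]-t)@Rm-[-102.78,-6.77];print(p,d,s['opening'],s['force'])
a=grab('scene')
B=lambda P:((P[:,:2]-t)@Rm).round(1)
print('tip',B(onz(a,[[246.76,210.18]],70)))
g=a['color'].sum(2).astype(float);U,V=np.meshgrid(np.arange(512),np.arange(384))
for z,u0 in ((g,(239.5,199.5)),(np.load('i0.npz')['sc'].sum(2).astype(float),(246.9,203.1))):
  u0=np.array(u0)
  for _ in range(3):
    m=np.hypot(U-u0[0],V-u0[1])<4;q=np.clip(np.median(z[m])-40-z,0,None)*m;u0=np.array([(q*U).sum(),(q*V).sum()])/q.sum()
  print(u0,'cross',B(onz(a,u0[None],66)))
"
```

```text
[466.73520455 -52.7123515   59.86394417] [  7.36055955 -30.62210345] 21.657607315258637 [ -0.99349172   1.15482292 -16.71751982]
tip [[-2.8 -2.4]]
[239.60118343 198.77159763] cross [[-13.9 -69.4]]
[246.52121771 203.4501845 ] cross [[-21. -37.]]
```

Emit:
step_arm(
  motion=[
    [0, 0, 0.0015, 0, 0, 0, 1],
    [0, 0, 0.0015, 0, 0, 0, 1],
    [0, 0, 0.0015, 0, 0, 0, 1],
    [-0.0025, 0.015, 0.0015, 0, 0, 0, 1],
    [-0.005, 0.03, 0.0015, 0, 0, 0, 1],
  ],
)

```text
clock: 7.35
tcp_pos: [475.2, -29.5, 59.7]
orientation: [0.222, 3.133, -0.001]
force: [-1.3, -2.4, -6.7]
opening: 21.2
```

Emit:
step_arm(
  motion=[
    [-0.0025, 0.015, 0, 0, 0, 0, 1],
    [-0.005, 0.03, 0, 0, 0, 0, 1],
    [-0.0087, 0.0525, 0, 0, 0, 0, 1],
    [-0.0087, 0.0525, 0, 0, 0, 0, 1],
    [-0.0087, 0.0525, 0, 0, 0, 0, 1],
  ],
)

```text
clock: 7.98
tcp_pos: [488.4, 11.5, 59.6]
orientation: [0.22, 3.132, 0.001]
force: [1.2, 0.7, -1.0]
opening: 21.4
```

```bash
cat > chk.py <<'E'
from m import *
s=robot.sense();p=s['tcp_pos'];d=(p[:2]-t)@Rm-[-102.78,-6.77];print(p,d,s['opening'],s['force'],'cross top est',d+[-18.1,-34.8],'circle-based',d+[-17.6,-31.9])
a=grab('scene')
save(a,'s6.png',(225,190,265,225),18)
E
python3 chk.py
```

```text
[488.40291809  11.47262897  59.6401782 ] [19.79717165 35.97017995] 21.369995381730366 [ 1.20543986  0.67278587 -0.99998791] cross top est [1.69717165 1.17017995] circle-based [2.19717165 4.07017995]
```

View pics/s6.png

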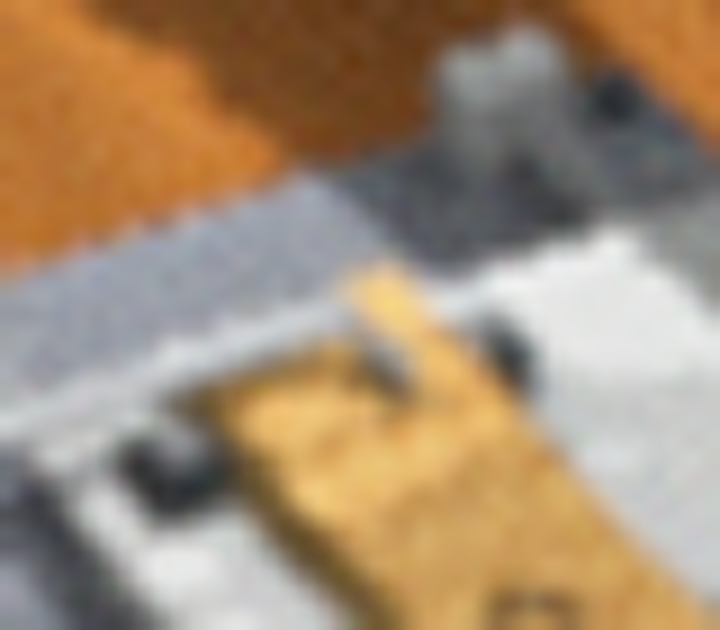

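The crop shows the tip at (400,380) with the cross hidden just under it, and the circle at (540,615). I measure the circle against the tip.

```bash
python3 -c "
from m import *
a=grab('scene')
B=lambda P:((P[:,:2]-t)@Rm).round(1)
tip=B(onz(a,[[246.76,210.18]],70))
z=a['color'].sum(2).astype(float);U,V=np.meshgrid(np.arange(512),np.arange(384))
for r in(4,4.5,5):
  u0=np.array([254.6,224.6])
  for _ in range(4):
    m=np.hypot(U-u0[0],(V-u0[1])*1.2)<r;q=np.clip(np.median(z[m])-20-z,0,None)*m;u0=np.array([(q*U).sum(),(q*V).sum()])/q.sum()
  print(u0,'circle-tip',B(onz(a,u0[None],66))-tip,'want 10 65')
"
```

```text
[254.01158107 223.91540785] circle-tip [[10.9 63.8]] want 10 65
[254.04721362 223.9752322 ] circle-tip [[11.  64.1]] want 10 65
[254.05363728 223.98491452] circle-tip [[11.  64.1]] want 10 65
```

Emit:
step_arm(
  motion=[
    [0.0017, -0.0007, 0, 0, 0, 0, 1],
    [0.0017, -0.0007, 0, 0, 0, 0, 1],
    [0.0017, -0.0007, 0, 0, 0, 0, 1],
    [0.0017, -0.0007, 0, 0, 0, 0, 1],
    [0.0017, -0.0007, 0, 0, 0, 0, 1],
  ],
)

```text
clock: 8.7
tcp_pos: [486.2, 10.2, 59.5]
orientation: [0.221, 3.133, -0.001]
force: [-0.6, -0.3, 5.4]
opening: 21.4
```

Emit:
step_arm(
  motion=[
    [0.0, 0, 0, 0, 0, 0, 0.5],
    [0, 0, 0, 0, 0, 0, 0],
    [0, 0, 0, 0, 0, 0, 0],
    [0, 0, 0, 0, 0, 0, 0],
    [0, 0, 0, 0, 0, 0, 0],
  ],
)

```text
clock: 9.32
tcp_pos: [485.9, 10.4, 59.1]
orientation: [-0.221, -3.134, -0.0]
force: [-0.3, 0.6, -0.8]
opening: 85.3
```

Emit:
step_arm(
  motion=[
    [0.0, 0, -0.04, 0, 0, 0, 0],
    [0, 0, -0.1, 0, 0, 0, 0],
    [0, 0, -0.16, 0, 0, 0, 0],
    [0.1, 0.1, -0.18, 0, 0, 0, 0],
    [0.16, 0.16, -0.18, 0, 0, 0, 0],
  ],
)

```text
clock: 9.95
tcp_pos: [411.2, 110.5, 200.8]
orientation: [0.225, 3.132, 0.002]
force: [0.4, 1.1, 0.6]
opening: 85.7
```

```bash
python3 -c "
from m import *
tgt([394.4,324.5,60],-0.098)"
```

```text
clock 9.95 tcp [411.2 110.5 200.8] xaxis [-0.99   0.143 -0.002] zaxis [ 0.002  0.001 -1.   ] F [0.4 1.1 0.6] op 85.7 q [ 0.26 -0.06 -0.3   1.33  0.    0.41]
row [0.0594 0.2615 0.1762] [ 0.001  0.002 -0.058]
```

Emit:
step_arm(
  motion=[
    [0.02, 0.07, 0.03, 0, 0, -0.02, 0.3],
    [0.03, 0.14, 0.07, 0, 0, -0.04, 0.4],
    [0.045, 0.21, 0.1, 0, 0, -0.058, 0.4],
    [0.0595, 0.2615, 0.13, 0, 0, -0.058, 0.4],
    [0.0595, 0.2615, 0.15, 0, 0, -0.058, 0.4],
  ],
)

```text
clock: 10.58
tcp_pos: [392.6, 325.9, 78.1]
orientation: [-0.143, -3.137, 0.001]
force: [0.5, -0.8, 0.7]
opening: 51.4
```

```bash
python3 -c "
from m import *
tgt([394.4,324.5,4],-0.098)
b=grab('top');a=grab('scene')
A=cv2.resize(b['color'][95:205,180:280,::-1],None,fx=3.5,fy=3.5,interpolation=cv2.INTER_CUBIC)
D=cv2.resize(b['color'][195:275,95:150,::-1],None,fx=4.8,fy=4.8,interpolation=cv2.INTER_CUBIC)
D=cv2.resize(D,None,fx=1,fy=A.shape[0]/D.shape[0]) if D.shape[0]!=A.shape[0] else D
E=cv2.resize(a['color'][190:230,225:265,::-1],None,fx=6,fy=6,interpolation=cv2.INTER_CUBIC);E=cv2.copyMakeBorder(E,0,max(0,A.shape[0]-len(E)),0,0,0)
cv2.imwrite('pics/c7.png',np.hstack([A,D,E])[:600,:800]);print(A.shape,D.shape)
B=lambda P:((P[:,:2]-t)@Rm).round(1)
z=b['color'].sum(2).astype(float);U,V=np.meshgrid(np.arange(512),np.arange(384))
# expected circle/cross pixels
for n,q in (('circle',(10,65)),('cross',(0,0))):
  u0=proj(b,[[*w(*q),66]])[0]; print(n,'exp',u0)
  for _ in range(4):
    m=np.hypot(U-u0[0],V-u0[1])<3.6;q=np.clip(np.median(z[m])-20-z,0,None)*m;u0=np.array([(q*U).sum(),(q*V).sum()])/q.sum()
  print(u0,B(onz(b,u0[None],66)))
"
```

```text
clock 10.575 tcp [392.6 325.9  78.1] xaxis [-0.996  0.091  0.001] zaxis [-0.001 -0.    -1.   ] F [ 0.5 -0.8  0.7] op 51.4 q [ 0.69  0.14 -0.36  1.07  0.    0.78]
row [-0.0025 -0.0015  0.0927] [-0.001 -0.001  0.009]
(385, 350, 3) (385, 264, 3)
circle exp [218.4852827 166.7766259]
[219.14583333 165.66666667] [[13.4 63.7]]
cross exp [241.19594298 173.69169314]
[242.59497817 173.12117904] [[ 2.2 -3.6]]
```

View pics/c7.png

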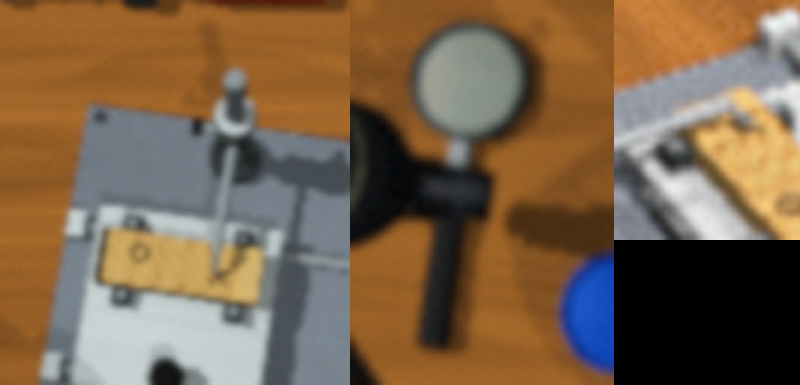

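```bash
cat > mk.py <<'E'
from m import *
B=lambda P:((P[:,:2]-t)@Rm).round(1)
U,V=np.meshgrid(np.arange(512),np.arange(384))
def ring(im,c0,z=66,r=6.5,avg=None):
    "circle centre: darkest mean brightness on the 13 mm circle placed at c (bench)"
    g=im['color'].sum(2).astype(np.float32) if avg is None else avg
    an=np.linspace(0,2*np.pi,48,endpoint=False);best=None
    for dx in np.arange(-6,6.1,.5):
        for dy in np.arange(-6,6.1,.5):
            c=np.array(c0)+[dx,dy];f=lambda rr:cv2.remap(g,*[proj(im,[[*w(*(c+rr*np.array([np.cos(x),np.sin(x)]))),z] for x in an]).astype(np.float32)[:,i].reshape(-1,1) for i in(0,1)],cv2.INTER_LINEAR).mean()
            s=f(r-.7)-.5*f(r+4)-.5*f(1.5)
            if best is None or s<best[0]: best=(s,c)
    return best
if __name__=='__main__':
    z=np.load('i0.npz')
    for n,k in(('top','tc'),('scene','sc')):
        im=grab(n);off=(0,0) if n=='top' else(-3.5,-5)
        print(n,'now',ring(im,np.array((11,64))+off),'init',ring(im,np.array((-7.6,33))+off,avg=z[k].sum(2).astype(np.float32)))
E
python3 mk.py
```

```text
top now (np.float32(-49.786453), array([10., 62.])) init (np.float32(-49.493088), array([-7.1, 29. ]))
scene now (np.float32(-58.30414), array([ 7.5, 61. ])) init (np.float32(-55.60437), array([-11.1,  28.5]))
```

Emit:
step_arm(
  motion=[
    [-0.0025, -0.0015, 0.04, 0, 0, 0.009, 0.4],
    [-0.0025, -0.0015, 0.07, 0, 0, 0.009, 0.4],
    [-0.0025, -0.0015, 0.085, 0, 0, 0.009, 0.4],
    [-0.0025, -0.0015, 0.0925, 0, 0, 0.009, 0.4],
    [-0.0025, -0.0015, 0.0925, 0, 0, 0.009, 0.4],
  ],
)

```text
clock: 11.4
tcp_pos: [395.8, 322.1, 6.3]
orientation: [0.162, 3.137, 0.001]
force: [-0.6, 0.8, -0.6]
opening: 51.1
```

Emit:
step_arm(
  motion=[
    [0, 0, 0, 0, 0, 0, 0.6],
    [0, 0, 0, 0, 0, 0, 0.8],
    [0, 0, 0, 0, 0, 0, 1],
    [0, 0, 0, 0, 0, 0, 1],
    [0, 0, 0, 0, 0, 0, 1],
  ],
  force=50,
)

```text
clock: 12.02
tcp_pos: [396.0, 322.8, 6.7]
orientation: [0.161, 3.136, 0.002]
force: [-0.9, -0.2, 5.1]
opening: 16.4
```

Emit:
step_arm(
  motion=[
    [0, 0, -0.01, 0, 0, 0, 1],
    [0, 0, -0.03, 0, 0, 0, 1],
    [0, 0, -0.05, 0, 0, 0, 1],
    [0, 0, -0.06, 0, 0, 0, 1],
    [0, 0, -0.06, 0, 0, 0, 1],
  ],
)

```text
clock: 12.65
tcp_pos: [395.9, 322.6, 54.7]
orientation: [0.161, 3.136, 0.002]
force: [-0.0, -1.1, -0.1]
opening: 16.3
```

```bash
cat > lens.py <<'E'
from mk import *
def lens(n='top',reps=4):
    s=robot.sense();p=s['tcp_pos'];X=R.from_rotvec(s['orientation']).as_matrix()[:,0];X=X if X[0]>0 else -X
    g=p+72*X   # expected ring centre near TCP height
    Q=[];Gl=[]
    for _ in range(reps):
        im=grab(n);C=cloud(im)
        k=(np.hypot(C[...,0]-g[0],C[...,1]-g[1])<60)&(abs(C[...,2]-g[2]-5)<20)&(im['depth']>0)
        Q.append(C[k]);col=im['color'][k]
    P=np.vstack(Q);rel=(P[:,:2]-g[:2])
    m=np.hypot(*rel.T)<36;A=np.c_[rel[m],np.ones(m.sum())]
    co=np.linalg.lstsq(A,P[m,2],rcond=None)[0];res=P[m,2]-A@co
    f=abs(res)<4;co=np.linalg.lstsq(A[f],P[m,2][f],rcond=None)[0]
    along=(P-g)@X;
    print(n,'tcp',p.round(1),'expected ring',g.round(1),'n',len(P),'fit z,tilt',co.round(3),'std',res[f].std().round(1))
    q=P[np.hypot(*rel.T)<48];q=q[:,:2].astype(np.float32);print('enclosing',cv2.minEnclosingCircle(q))
    return P
if __name__=='__main__': lens('top');lens('scene')
E
python3 lens.py; python3 -c "
from m import *
s=robot.sense();print(s['force'],s['opening'])"
```

```text
top tcp [395.9 322.6  54.7] expected ring [467.5 315.2  54.8] n 2185 fit z,tilt [3.0000e-03 1.0000e-03 5.6737e+01] std 2.0
enclosing ((459.79571533203125, 316.4425964355469), 40.198001861572266)
scene tcp [395.1 321.9  53.1] expected ring [466.7 314.6  53.1] n 2039 fit z,tilt [-2.5000e-02 -1.0000e-02  5.9468e+01] std 1.9
enclosing ((459.6294250488281, 319.878173828125), 40.63850402832031)
[ 0.32189458 -0.00818522 -1.1330382 ] 16.265854813844445
```

```bash
cat > rc.py <<'E'
from mk import *
def rc(n='top'):
    s=robot.sense();p=s['tcp_pos'];X=R.from_rotvec(s['orientation']).as_matrix()[:,0];X=X if X[0]>0 else -X
    im=grab(n);C=cloud(im);zt=p[2]+7
    k=(abs(C[...,2]-zt)<15)&(im['depth']>0)
    # bright/glass + dark ring region above the background, as outline points at ring top height
    Wp=onz(im,np.c_[U.ravel(),V.ravel()],zt).reshape(384,512,3);g=p+71*X
    k&=np.hypot(Wp[...,0]-g[0],Wp[...,1]-g[1])<60
    k=cv2.morphologyEx(k.astype(np.uint8),cv2.MORPH_OPEN,cv2.getStructuringElement(cv2.MORPH_ELLIPSE,(13,13)))
    c=max(cv2.findContours(k,cv2.RETR_EXTERNAL,cv2.CHAIN_APPROX_NONE)[0],key=cv2.contourArea)
    P=onz(im,c.reshape(-1,2),zt-3)[:,:2];(cx,cy),r=cv2.minEnclosingCircle(P.astype(np.float32))
    d=np.array([cx,cy])-p[:2];print(n,'ring',round(cx,1),round(cy,1),'r',round(r,1),'mean',P.mean(0).round(1),'rel tcp',d.round(1),'along',np.round(d@X[:2],1),'tcp',p.round(1))
if __name__=='__main__': rc('top');rc('scene')
E
python3 rc.py
```

```text
top ring 462.4 317.4 r 35.2 mean [462.9 317.3] rel tcp [67.2 -4.6] along 67.4 tcp [395.2 322.   53.3]
scene ring 461.0 318.1 r 42.1 mean [461.2 318.1] rel tcp [65.7 -4. ] along 65.8 tcp [395.3 322.1  53.4]
```

Emit:
step_arm(
  motion=[
    [0, 0, -0.04, 0, 0, 0, 1],
    [0, 0, -0.08, 0, 0, 0, 1],
    [0, 0, -0.12, 0, 0, 0, 1],
    [0, 0, -0.16, 0, 0, 0, 1],
    [0, 0, -0.18, 0, 0, 0, 1],
  ],
)

```text
clock: 13.78
tcp_pos: [395.9, 322.6, 199.4]
orientation: [0.161, 3.136, 0.002]
force: [0.2, 0.9, -0.7]
opening: 16.2
```

```bash
python3 -c "
from m import *
tgt([496.8,-25,198],-0.098)
for n in('top','scene'):
    Zs=[];Zc=[];Zp=[]
    for _ in range(4):
        a=grab(n);C=cloud(a);X=(C[...,:2]-t)@Rm;c=a['color'].astype(int)
        r=np.hypot(X[...,0]-112,X[...,1])
        Zs+=list(C[(abs(X[...,0]-10)<12)&(abs(X[...,1]-30)<25)&(abs(C[...,2]-66)<8)][:,2])
        Zp+=list(C[(abs(X[...,0]-80)<30)&(X[...,1]>80)&(X[...,1]<120)&(abs(C[...,2]-12)<8)][:,2])
        Zc+=list(C[(r<7)&(abs(C[...,2]-215)<8)][:,2])
    print(n,'strip66',np.median(Zs),len(Zs),'plate12',np.median(Zp),'coltop215',np.percentile(Zc,[50,80]) if Zc else 0)
"
```

```text
clock 13.775 tcp [395.9 322.6 199.4] xaxis [-0.995  0.102 -0.002] zaxis [ 0.002  0.001 -1.   ] F [ 0.2  0.9 -0.7] op 16.2 q [ 0.68  0.1  -0.14  1.33  0.    0.79]
row [-0.1699 -0.4193  0.0013] [ 0.002  0.002 -0.006]
top strip66 64.58096240014686 618 plate12 10.801772445077177 coltop215 [213.52521741 215.17973397]
scene strip66 67.58152924494817 330 plate12 13.323950891751508 coltop215 [215.79895283 217.30887553]
```

Emit:
step_arm(
  motion=[
    [-0.025, -0.06, 0, 0, 0, 0, 1],
    [-0.05, -0.12, 0, 0, 0, 0, 1],
    [-0.075, -0.18, 0, 0, 0, 0, 1],
    [-0.1, -0.24, 0, 0, 0, 0, 1],
    [-0.12, -0.3, 0, 0, 0, 0, 1],
  ],
)

```text
clock: 14.8
tcp_pos: [466.4, 72.0, 197.0]
orientation: [-0.161, -3.137, 0.0]
force: [0.6, -0.1, -1.3]
opening: 16.4
```

Emit:
step_arm(
  motion=[
    [-0.025, -0.06, 0, 0, 0, 0, 1],
    [-0.04, -0.1, 0, 0, 0, 0, 1],
    [-0.05, -0.119, 0, 0, 0, 0, 1],
    [-0.05, -0.119, 0, 0, 0, 0, 1],
    [-0.05, -0.119, 0, 0, 0, 0, 1],
  ],
)

```text
clock: 15.42
tcp_pos: [496.1, -24.2, 197.5]
orientation: [-0.159, -3.137, -0.001]
force: [-0.1, -0.0, -1.1]
opening: 16.7
```

```bash
python3 rc.py; python3 lens.py; python3 -c "
from m import *
tgt([496.8,-25,126],-0.098)"
```

```text
top tcp [496.1 -24.1 197.6] expected ring [567.8 -31.4 197.5] n 0 fit z,tilt [0. 0. 0.] std nan
enclosing ((0.0, 0.0), 0.0)
scene tcp [496.3 -24.4 197.8] expected ring [568.  -31.6 197.8] n 1562 fit z,tilt [-2.30000e-02 -3.00000e-02  2.03198e+02] std 1.9
enclosing ((560.6876831054688, -27.866622924804688), 40.92762756347656)
clock 15.875 tcp [496.4 -24.9 197.8] xaxis [-0.995  0.102 -0.   ] zaxis [ 0.  0. -1.] F [ 0.4 -0.  -1.5] op 16.2 q [-0.05  0.07 -0.17  1.33  0.    0.05]
row [-0.0005 -0.0001  0.0897] [ 0.     0.    -0.005]Traceback (most recent call last):
  File "rc.py", line 13, in <module>
    if __name__=='__main__': rc('top');rc('scene')
                             ~~^^^^^^^
  File "rc.py", line 10, in rc
    c=max(cv2.findContours(k,cv2.RETR_EXTERNAL,cv2.CHAIN_APPROX_NONE)[0],key=cv2.contourArea)
ValueError: max() iterable argument is empty
  ret = _var(a, axis=axis, dtype=dtype, out=out, ddof=ddof,
  arrmean = um.true_divide(arrmean, div, out=arrmean,
  ret = ret.dtype.type(ret / rcount)
```

Emit:
step_arm(
  motion=[
    [0, 0, 0.02, 0, 0, 0, 1],
    [0, 0, 0.04, 0, 0, 0, 1],
    [0, 0, 0.06, 0, 0, 0, 1],
    [0, 0, 0.08, 0, 0, 0, 1],
    [0, 0, 0.0897, 0, 0, 0, 1],
  ],
)

```text
clock: 16.5
tcp_pos: [495.7, -25.1, 124.4]
orientation: [-0.161, -3.136, -0.0]
force: [0.5, -0.2, -1.9]
opening: 15.8
```

Emit:
step_arm(
  motion=[
    [0, 0, 0, 0, 0, 0, 1],
    [0, 0, 0, 0, 0, 0, 1],
    [0, 0, 0, 0, 0, 0, 1],
  ],
)

```text
clock: 16.88
tcp_pos: [496.9, -25.2, 126.6]
orientation: [0.161, 3.136, -0.0]
force: [-0.1, -0.2, -1.1]
opening: 16.2
```

```bash
python3 -c "
from lens import *
import rc
lens('scene');rc.rc('scene')
a=grab('scene');s=robot.sense();print(s['tcp_pos'],s['force'],s['opening'])
save(a,'s9.png',(195,165,285,232),8)
o=(195,165);f=lambda P:((proj(a,P)-o+.5)*8-.5).round().tolist()
ax=w(112,0);print('collar axis 119,126,133',f([[*ax,119],[*ax,126],[*ax,133]]),'tip col at 126',f([[*t,126]]))
"
```

```text
scene tcp [496.9 -25.2 126.6] expected ring [568.5 -32.5 126.7] n 1497 fit z,tilt [-2.10000e-02 -1.30000e-02  1.31742e+02] std 1.9
enclosing ((561.7720947265625, -28.09097671508789), 41.214107513427734)
scene ring 565.0 -29.4 r 42.6 mean [564.9 -29. ] rel tcp [68.4 -4.2] along 68.5 tcp [496.6 -25.2 126.2]
[496.46576018 -25.16026576 126.06646124] [-0.00263685 -0.72197182 -1.0571677 ] 16.087691198462995
collar axis 119,126,133 [[143.0, 361.0], [142.0, 346.0], [141.0, 330.0]] tip col at 126 [[412.0, 253.0]]
```

View pics/s9.png

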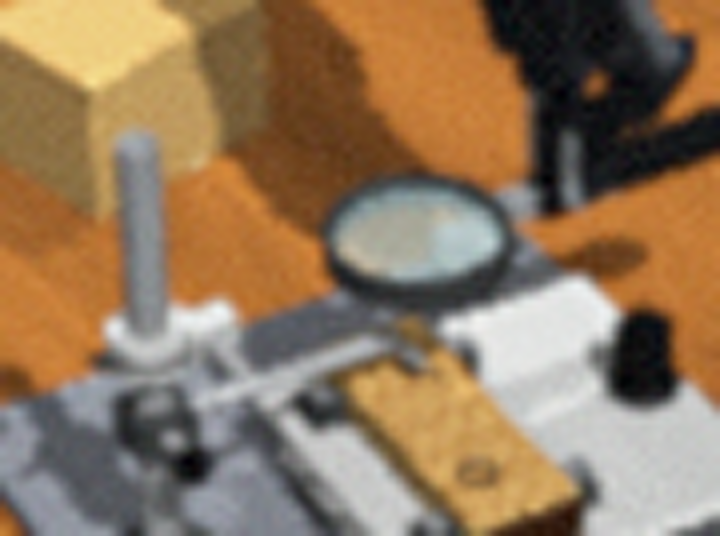

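The last crop shows the ring level at about (420,239), the tip at (425,360) and the collar top at (143,330). The ring seems about 1 mm high, so I lower it slightly and settle.

Emit:
step_arm(
  motion=[
    [0, 0, 0.001, 0, 0, 0, 1],
    [0, 0, 0.001, 0, 0, 0, 1],
    [0, 0, 0.001, 0, 0, 0, 1],
    [0, 0, 0.001, 0, 0, 0, 1],
    [0, 0, 0.001, 0, 0, 0, 1],
  ],
)

```text
clock: 17.8
tcp_pos: [496.4, -25.2, 125.1]
orientation: [-0.161, -3.137, -0.0]
force: [-0.8, -0.1, -0.9]
opening: 16.5
```

```bash
python3 -c "
from mk import *
a=grab('scene');print('circle scene',ring(a,(7.5,60)))
s=robot.sense();print(s['tcp_pos'],s['force'],s['opening'],s['qd'].round(3),s['clock'])
robot.job_done()"
```

```text
circle scene (np.float32(-55.788452), array([ 7.5, 61. ]))
[496.40573581 -25.1356465  125.14257936] [-0.17053538  0.0593049  -0.29665617] 16.045798958683804 [ 0.    -0.001 -0.001  0.001  0.     0.   ] 17.85
the job is handed in; nothing more can be done
```

I slid the carriage to the circle, paused there, ran on to the cross and left it there. I then picked up the black-handled lens and handed the job in at 17.9 s while holding it over the pointer tip. No verdict was reported.

Last checks:
- **Cross under the pointer:** It is about 2–3 mm from the tip (limit 6 mm). The cross itself is hidden by the tip, so I worked this out from the circle in both cameras. The carriage had not moved when I rechecked in the scene view at the end.
- **Circle step:** My estimates of how far the circle was from the tip ranged from −2 to +2.5 mm along the strip, with a pause of over 0.6 s. The cameras disagree by about 3 mm on where the tip is.
- **Lens position:** The ring centre is within about 3 mm of the tip seen from above (limit 10 mm). At the end only the scene camera could see it, because the arm blocked the top view.
- **Lens height:** The middle of the ring is at about 126 mm. I put the collar's line at about 126 mm, from the height of the collar's top, because I could not see the line itself.
- **Level and grip:** The tilt is at most about 0.03 rad. The lens was held at 50 N and still, and the wrist force gave no sign of contact with the bench.
- **Other things on the workbench:** I did not re-measure the block, try square, pencil or collar. The arm's path stayed clear of them.

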